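# Check the lid spring of a bench-top centrifuge

## Robot

A 6-joint arm with a two-finger parallel gripper is mounted at the origin on the work surface. World frame = base frame: x ahead of the robot, y to its left, z up, the work surface at z = 0. Lengths are in mm, angles in rad, forces in N, time in s.
With the tool pointing down it reaches from about 300 to 775 mm from the base axis. Payload 14.6 kg.
Tool frame: the origin (TCP) lies at the very end of the fingers, on their centre line; the grasp point (between the pads) lies 19 mm behind it; z points along the fingers, y is the line along which they close (so a half turn about z gives the same grasp; the last joint's range is limited). The gripper opens to 94 mm and grips with 3 to 60 N. Pads are 16 mm wide; open, the fingers measure 119 mm over their backs; the gripper's body (75 mm by 177 mm) begins 78 mm behind the grasp point.
Start: joints at [-0.067, 0.3, 1.521, -0, 1.321, -0.067], TCP at [549.99, -0.002, 205.446] pointing down, gripper open.
Joint ranges: [-3.03, 3.03], [-0.79, 2.21], [0.23, 2.52], [-1.04, 4.18], [0, 3.07], [-2.55, 2.55]. Speed limits (rad/s): [2.22, 2.22, 2.57, 3.14, 3.14, 3.14].

## Interface

Orientations are given as [roll, pitch, yaw] about the fixed x, y, z axes, in that order (R = Rz(yaw) Ry(pitch) Rx(roll)).
In Python, from cell import manip, eyes, ticket gives the robot as it stands. The module is installed in compiled form; this text tells all that it offers.
- The arm moves only by the tool arm_command, never from a script. Its argument "plan" is a list of rows, each a list of 5 numbers: the opening, from -1 (shut) to 1 (fully open), then the shift along the tool's x, y, z in m, then the turn about the tool's z in rad. In form: [[jaw, dx, dy, dz, roll], ...]. A call has 1 to 20 rows; each row shifts and turns the commanded pose from where the row before left it, along the tool's axes as they then stand; what a row does not reach is not made up. A row lasts 1/8 s, in which the tool goes at most 62.5 mm and 10.7 degrees, less where a joint would pass 70% of its speed; a pose out of reach is approached as far as the arm can. A call is refused whole if a number of a shift passes 0.0625 or a number of a turn 0.188, either way. A call with a gripper value outside its range is refused whole. The fingers move at their own pace and stop on an object; "newtons" is the grip in N (left out, the last holds). Time passes only in rows, so rows that do not move let the fingers close. It gives the time, the measured TCP pose, the force, the opening and the grip force at its end, in the units of the state.
- manip.read_state(): the state, without advancing time (a new reading comes with each control period).
- eyes.camera(name): name is "scene" or "side" or "wrist"; returns a dict with "img" (480x640x3 uint8, blue, green, red), "z_map" (480x640 float32, mm along the optical axis (not along the pixel's ray), 0 where there is no reading), "fx", "fy", "cx", "cy" (pixels), "dist" ([k1, k2, p1, p2, k3] as OpenCV has them; the pictures are not rectified), "eye" and "orientation" of the camera in the world. Camera axes: x right, y down, z forward; pixel columns grow to the right and rows downward; lengths in mm; the calibration is good to about 2 mm. A picture is of the moment at which its call begins.
- ticket.sign_off(): hands the job in; it is judged then, once.
The state is a dict: "clock": time; "joints": joint angles; "qd": joint speeds; "effort": joint torques, N m; "eef_pos": TCP position; "eef_rot": TCP orientation; "wrist_force": force on the tool from outside, world axes, zero at the start; "moment": the same for the moment, N m; "finger_gap": finger opening in mm; "finger_force": force on a finger pad.
Only numpy, scipy, OpenCV 4.12 (cv2) and the standard library are available. Lean on these libraries where they do the work, as an engineer would, in place of code of your own. Each camera call takes 0.05 s, during which the arm holds its last target. There are 200 camera calls.

## Task

The centrifuge's lid spring is to be checked: first take the small thin-walled glass jar off the lid with a light grip (30 N or less) and set it down softly, upright, in the shallow steel tray. Then raise the lid by its pull to a good 5 degrees past its balance point, without letting it swing up to its open stop, ease it back, never letting it fly or drop, and finish while still holding it steady just below the balance point (about 3 to 13 degrees below), where it would fall shut if let go. Disturb nothing else on the bench.

Things in the scene. Friction and masses are not known exactly. Their poses are not given: they have to be found in the camera images.
- jar_mid (a point): Centre (half-way up) of the sample jar: upright closed amber glass jar with white cap and paper label, 48 mm across, 70 mm tall, about 60 to 130 g. It stands on the shut lid of the centrifuge at the start. Squeezed with more than about 50 N a side it breaks. The other amber glass things are larger: this is the smallest, and the only thing on the lid.
- tray_floor (a point): Centre of the inner floor (4 mm above the bench) of the fixed shallow steel tray, 170 mm along its x, 150 mm along its y, walls 4 mm thick, rim 14 mm above the bench. It lies to the left or to the right of the centrifuge.
- lid (a joint): Opening angle of the lid (rad): 0 shut and level, 1.5 at its open stop. The hinge is free of friction and has a counterbalance spring. The balance point is at 0.90 rad (52 degrees): below it the lid falls shut, above it the lid swings open by itself. The net push at the pull is about 1 N shut and a few tenths of a newton within 0.2 rad of the balance point, so the pull must be held both ways (pinched).
- lid_pull (a point): Centre of the lid's pull: a grey plastic barrel, 22 mm in diameter, 28 mm long, its axis parallel to the hinge, on a 14 mm wide neck in the middle of the lid's front edge, in the lid's mid-plane; the barrel's centre stands 32 mm out from the edge. 111 mm above the bench when shut. The ends of the barrel are flat: pinched on them from above, with the fingers closing along the hinge direction, the barrel can turn between the pads as the lid swings.
- lid_hinge (a point): Middle of the lid's hinge axis, along the back (far) edge of the centrifuge, 111 mm above the bench. The pull moves on a circle of 242 mm radius about this level axis: shut it lies level from the hinge towards the robot (-x of this frame), and goes up and away from the robot as the lid opens. This point's y axis is the hinge direction and its frame does not turn with the lid.
- machine: The fixed centrifuge: white plastic housing 210 mm deep (its x), 230 mm wide (its y), 105 mm high, with a grey lid 12 mm thick on top (upper face 117 mm above the bench) covering it fully. Origin under its centre on the bench; its front, with the pull, faces the robot (-x), give or take 0.25 rad.
- rack: Bystander: white tube rack 100 x 160 mm, 94 mm high with its tubes, on the side of the centrifuge opposite the tray. Origin under its centre.
- reagent: Bystander: amber bottle 60 mm across, 150 mm tall. Origin under its centre.
- pot: Bystander: amber jar 68 mm across, 85 mm tall. Origin under its centre.
- beaker: Bystander: open glass beaker 72 mm across, 95 mm tall. Origin under its centre.
- timer: Bystander: white timer 50 x 70 mm, 22 mm high. Origin under its centre.

How it is judged (in metres and radians):
On the way, in this order (a step that is already met when the one before it is completed fails the run):
1. the jar stands upright in the tray, let go (x of jar_mid in the frame of tray_floor between -0.06 and 0.06 m and y of jar_mid in the frame of tray_floor between -0.05 and 0.05 m and z of jar_mid in the frame of tray_floor between 0.03 and 0.04 m and angle between jar_mid's own z axis and vertical below 0.1 rad and contact force between the fingers and jar below 0.05 N and linear speed of jar below 0.03 m/s), for 0.2 s.
2. the lid is past its balance point (over 0.96 rad) (value of joint lid above 0.96 rad), for 0.1 s.
At the end, for the whole second after the job is handed in: The robot holds the lid still, by contact of its fingers, between 0.62 and 0.87 rad (0.03 to 0.28 rad below the 0.90 rad balance point); the jar stands upright (within 0.1 rad) and let go on the floor of the tray (value of joint lid between 0.62 and 0.87 rad and velocity of joint lid between -0.05 and 0.05 rad/s and contact force between the fingers and lid above 0.1 N and x of jar_mid in the frame of tray_floor between -0.06 and 0.06 m and y of jar_mid in the frame of tray_floor between -0.05 and 0.05 m and z of jar_mid in the frame of tray_floor between 0.03 and 0.04 m and angle between jar_mid's own z axis and vertical below 0.1 rad and contact force between the fingers and jar below 0.05 N); the arm keeps its last pose, push and grip.
It fails at once if the jar is squeezed too hard (over 50 N a side) (contact force between the fingers and jar above 100 N).
It fails at once if the jar is dropped (falls free from over 10 mm), pressed hard into the tray (over 30 N), or tipped over ((contact force between the fingers and jar below 0.02 N and z of jar_mid in the frame of tray_floor between 0.045 and 0.135 m) or contact force between jar and tray above 30 N or angle between jar_mid's own z axis and vertical above 0.6 rad).
It fails at once if the lid swings up to its open stop (value of joint lid above 1.42 rad).
It fails at once if the lid flies open or is let drop (over 1.5 rad/s) (velocity of joint lid above 1.5 rad/s or velocity of joint lid below -1.5 rad/s).
It fails at once if another thing on the bench is moved over 30 mm or tipped (distance of any of rack, reagent, pot, beaker, timer from where it was at the start of the episode above 0.03 m or angle between any of rack, reagent, pot, beaker, timer's own z axis and vertical above 0.3 rad).
It also fails if it takes over 64 s, if anything falls off the work surface, if the arm or the gripper's body presses on something with over 40 N, if the wrist force passes 120 N, or if a joint passes its speed limit or range.

## Working session

There is one attempt and no reset: what is moved stays moved. The work goes in short steps, Python scripts to look and compute and a tool call to move; the robot and the scene stay as the last step left them, time stands still between calls to the robot, and variables do not carry over. Pictures are saved under pics/ and viewed, at most 10 in all, crops included, and the job is handed in when it is done.

Besides the shell and the picture viewer there is one more tool, called by a JSON object that holds its "method" and its "body". arm_command: Moves the arm, as the interface text tells. Its arguments: {"type":"object","properties":{"plan":{"type":"array"},"newtons":{"type":"number"}},"required":["plan"]}

```bash
mkdir -p pics
cat > h.py <<'E'
import numpy as np, cv2
from scipy.spatial.transform import Rotation as R
from cell import manip, eyes, ticket
def cam(n):
    c=eyes.camera(n)
    c['K']=np.array([[c['fx'],0,c['cx']],[0,c['fy'],c['cy']],[0,0,1.]])
    o=np.array(c['orientation'],float)
    c['R']=o if o.shape==(3,3) else R.from_euler('xyz',o).as_matrix()
    return c
def rays(c,uv):
    n=cv2.undistortPoints(np.array(uv,float).reshape(-1,1,2),c['K'],np.array(c['dist'],float)).reshape(-1,2)
    return np.c_[n,np.ones(len(n))]
def onplane(c,uv,z):
    d=rays(c,uv)@c['R'].T; e=np.array(c['eye'],float)
    return e+d*((z-e[2])/d[:,2])[:,None]
def cloud(c):
    v,u=np.mgrid[0:480,0:640]
    P=rays(c,np.c_[u.ravel(),v.ravel()])*c['z_map'].reshape(-1,1)
    return (P@c['R'].T+np.array(c['eye'],float)).reshape(480,640,3)
E
python3 - <<'E'
from h import *
for n in('scene','side'):
    c=cam(n); cv2.imwrite(f'pics/{n}.png',c['img']); print(n,c['eye'],c['orientation'],c['fx'],(c['z_map']>0).mean())
    np.savez(f'{n}.npz',P=cloud(c),img=c['img'],z=c['z_map'])
print(manip.read_state())
E
```

```text
scene [1236.33439802 -315.31893886  869.93120697] [-2.3567906   0.00706565  1.12891657] 479.67388754075444 0.9961263020833333
side [  75.63290837 -806.93715455  707.91788727] [-2.13261179  0.02229125 -0.52506378] 473.11298495801304 0.9959049479166666
{'clock': 0.1, 'joints': array([-6.66423730e-02,  3.00374027e-01,  1.52149853e+00, -8.69901632e-06,
        1.32070111e+00, -6.65688802e-02]), 'qd': array([ 0.00044017, -0.00168663, -0.00154814, -0.00144148, -0.0010712 ,
        0.00034676]), 'effort': array([ 1.84928511e-03, -5.32644153e+01, -3.53284299e+01,  7.10431044e-02,
        2.34944851e-02, -7.30603051e-05]), 'eef_pos': array([ 5.49772666e+02, -1.33521321e-02,  2.04974498e+02]), 'eef_rot': array([-3.14061325e+00, -5.68493938e-05,  1.57072496e+00]), 'wrist_force': array([-0.33128892, -0.54798377, -0.84182396]), 'moment': array([0.03098142, 0.03720089, 0.00611676]), 'finger_force': 0.0, 'finger_gap': 94.05400292221933}
```

View pics/scene.png

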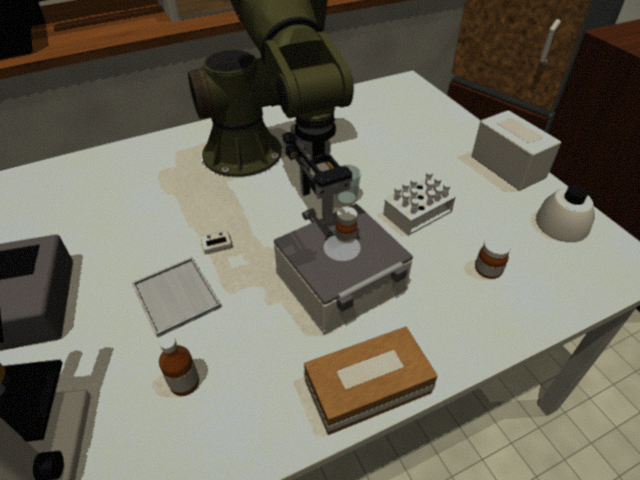

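View pics/side.png

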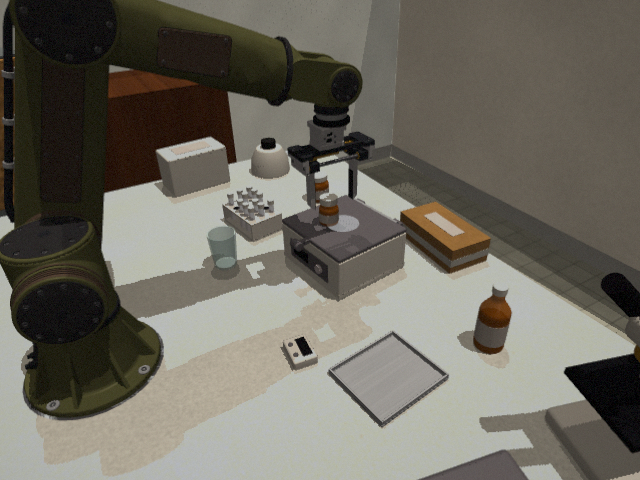

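The scene view shows the tray around (176,295) and the lid centred near (343,250), with the jar on it at (347,222). The side view shows the tray at (388,375), the lid pull at (318,268) and the jar at (329,210). I'll measure from the depth clouds.

Run:
```python
from h import *
def rect(P): 
    r=cv2.minAreaRect(P[:,:2].astype(np.float32)); return np.round(r[0],1),np.round(r[1],1),round(r[2],1),len(P)
def comp(m):
    n,l,s,_=cv2.connectedComponentsWithStats(m.astype(np.uint8)); return l==1+s[1:,4].argmax()
for n in('scene','side'):
    d=np.load(n+'.npz');P=d['P'];img=d['img'].astype(int);z=P[...,2]
    roi=(P[...,0]>350)&(P[...,0]<900)&(abs(P[...,1])<450)
    lid=comp(roi&(abs(z-117)<5)&(P[...,0]>400)); print(n,'lid',rect(P[lid]),z[lid].mean())
    hsv=cv2.cvtColor(d['img'],cv2.COLOR_BGR2HSV)
    # tray: sampled boxes
    uv=[(176,295)] if n=='scene' else [(388,375)]
    u,v=uv[0]; print('tray px',P[v,u],hsv[v,u],'bench',hsv[v-70,u])
    j=roi&(z>122)&(z<192)
    c=(347,222) if n=='scene' else (329,210)
    m=np.zeros((480,640),bool); m[c[1]-30:c[1]+30,c[0]-18:c[0]+18]=1
    for lo,hi in((125,140),(140,160),(160,178),(180,192)):
        q=P[j&m&(z>lo)&(z<hi)]; print('jar',lo,len(q),q.mean(0) if len(q) else '', (q.min(0),q.max(0)) if len(q) else '')
```

```text
scene lid (array([589.2,  37.6]), array([268.9, 230.3]), 7.2, 7040) 118.069306544945
tray px [ 477.7034209  -321.24844554    6.31024065] [ 25  20 152] bench [ 35  18 183]
jar 125 105 [591.63902516  53.97952565 132.8383967 ] (array([570.32504618,  38.85029704, 125.05125994]), array([600.91498142,  82.01704752, 139.98503471]))
jar 140 165 [590.57195548  55.51995838 150.8535862 ] (array([562.58194533,  38.73823775, 140.02752657]), array([601.13731478,  85.79202397, 159.95150632]))
jar 160 127 [587.46284922  54.19615601 167.25094229] (array([560.69947124,  40.13148258, 160.24269166]), array([598.24402573,  80.23873457, 177.82168393]))
jar 180 261 [577.73072443  61.49006176 187.50190598] (array([552.85713218,  40.98391434, 180.14951105]), array([596.4111152 ,  83.46528923, 191.45189784]))
side lid (array([580.8,  33.3]), array([258. , 230.6]), 7.7, 3765) 114.25747347066256
tray px [ 476.07741767 -324.55982622    0.77088473] [ 19  13 160] bench [ 43   9 188]
jar 125 96 [564.8184305   43.72831034 132.27018265] (array([549.06457756,  33.82030409, 125.06810327]), array([592.09859403,  65.5493977 , 139.29990745]))
jar 140 175 [565.63441484  45.04167068 150.34275066] (array([548.36936033,  34.01101281, 140.11509159]), array([594.58576825,  72.12580717, 159.83889416]))
jar 160 112 [566.13415961  47.04369171 169.414316  ] (array([552.32628768,  35.41303741, 160.11303089]), array([593.68583337,  69.10639781, 177.93605945]))
jar 180 141 [572.68997353  57.42009304 183.60706115] (array([551.8753016 ,  37.05716825, 180.14367937]), array([594.92844672,  80.65521996, 186.27107528]))
```

Run:
```python
from h import *
c=cam('scene');s=cam('side')
print(onplane(c,[(192,260),(219,305),(159,333),(134,288)],14))
print(onplane(s,[(392,333),(447,377),(382,424),(329,373)],14))
print('lid',onplane(c,[(274,254),(330,300),(411,259),(352,208)],117))
print('lid',onplane(s,[(283,212),(337,252),(405,232),(342,198)],117))
print('jar cap',onplane(c,[(347,212)],187),onplane(s,[(329,199)],187))
print('pull',onplane(s,[(318,268)],111))
w=cam('wrist');cv2.imwrite('pics/w.png',w['img']);print(w['eye'],w['orientation'])
```

```text
[[ 394.28215353 -259.83780413   14.        ]
 [ 553.97997141 -240.76234131   14.        ]
 [ 570.52704738 -379.01293417   14.        ]
 [ 422.02585849 -404.98257503   14.        ]]
[[ 541.48847414 -249.01875381   14.        ]
 [ 558.68968573 -393.52314524   14.        ]
 [ 397.45075901 -412.70928209   14.        ]
 [ 377.00661229 -272.57369097   14.        ]]
lid [[ 555.3128519  -101.62538479  117.        ]
 [ 718.8308155   -48.17809634  117.        ]
 [ 695.53926318  155.97293035  117.        ]
 [ 496.34784735  120.526908    117.        ]]
lid [[498.65918751 160.47231292 117.        ]
 [521.41060882 -66.15421284 117.        ]
 [699.97075364 -79.59187045 117.        ]
 [665.37831723 144.46231423 117.        ]]
jar cap [[571.87532093  64.29780137 187.        ]] [[567.19260817  43.87423213 187.        ]]
pull [[460.22855505 -88.73973423 111.        ]]
[550.61831315  66.014233   384.34546564] [ 2.91140681e+00  1.37851811e-03 -2.10723905e-04]
```

View pics/w.png

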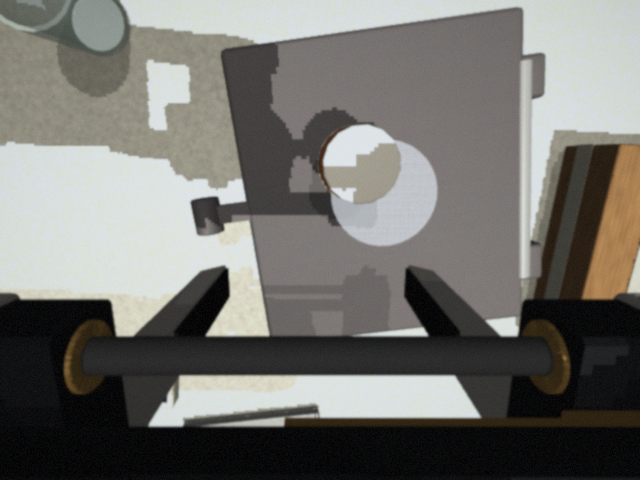

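The wrist view shows the jar cap at (362,163) and the pull at (207,216) on the left. The lid's front edge runs from (222,50) to (272,338). I'll turn these into positions.

Run:
```python
from h import *
c=cam('wrist');P=cloud(c);z=P[...,2]
fe=onplane(c,[(222,50),(272,338),(521,8),(520,316)],117);print('lid',fe)
print('pull top',onplane(c,[(207,216),(194,201),(215,199),(198,236),(223,232)],120))
hsv=cv2.cvtColor(c['img'],cv2.COLOR_BGR2HSV)
m=(z>180)&(z<195);m[:110]=0;m[215:]=0;m[:,:310]=0;m[:,415:]=0
(cc,r)=cv2.minEnclosingCircle(np.argwhere(m)[:,::-1].astype(np.float32));print(cc,r,onplane(c,[cc],187),P[m].mean(0))
d=fe[1]-fe[0];print('front dir yaw',np.arctan2(d[0],-d[1]))
d=fe[3]-fe[1];print('side yaw',np.arctan2(d[1],d[0]));d=fe[2]-fe[0];print('side yaw',np.arctan2(d[1],d[0]))
t=(z>95)&(z<130);t[:,:185]=0;t[:,232:]=0;t[:190]=0;t[245:]=0;print('pull cloud',P[t].mean(0),P[t].min(0),P[t].max(0))
for x in('scene','side'):
    d=np.load(x+'.npz')['P'];h=(d[...,2]>9)&(d[...,2]<20)&(d[...,0]>350)&(d[...,0]<620)&(d[...,1]<-210)&(d[...,1]>-430)
    print(x,d[h].min(0),d[h].max(0),cv2.minAreaRect(d[h][:,:2].astype(np.float32)))
```

```text
lid [[485.05369918 137.08420689 117.        ]
 [513.18594474 -81.47673573 117.        ]
 [687.61902414 162.51654237 117.        ]
 [716.49105604 -61.50158244 117.        ]]
pull top [[467.33198597  21.70810883 120.        ]
 [458.40187841  33.08388408 120.        ]
 [474.23644166  34.58831513 120.        ]
 [459.32879724   6.18360108 120.        ]
 [478.6884714    9.32307733 120.        ]]
(361.5, 163.5) 40.131134033203125 [[574.924174    61.95768884 187.        ]] [574.72729422  61.84196743 186.79815764]
front dir yaw 0.12801193508892725
side yaw 0.09793775652674896
side yaw 0.12489775473474292
pull cloud [469.35138182  22.25480056 118.36317079] [453.88889761   6.61909989 102.10835111] [485.10291461  35.89570225 123.48999854]
scene [ 365.32761564 -405.77790657    9.0009215 ] [ 571.4894848  -210.02679551   19.74280168] ((468.196044921875, -298.747314453125), (184.57525634765625, 198.36102294921875), 7.386131286621094)
side [ 350.50001339 -408.58478991    9.00093787] [ 567.23419224 -210.19688939   19.98985298] ((459.17425537109375, -300.18914794921875), (197.58387756347656, 202.1833038330078), 6.925896167755127)
```

{"method": "arm_command", "body": {"plan": [[1, 0.02, 0.01, 0, 0], [1, 0.02, 0.01, 0, 0], [1, 0.022, 0.005, 0, 0], [1, 0, 0, 0.02, 0], [1, 0, 0, 0.02, 0], [1, 0, 0, 0.02, 0], [1, 0, 0, 0.014, 0], [1, 0, 0, 0, 0], [1, 0, 0, 0, 0], [-1, 0, 0, 0, 0], [-1, 0, 0, 0, 0], [-1, 0, 0, 0, 0], [-1, 0, 0, 0, 0], [-1, 0, 0, 0, 0], [-1, 0, 0, 0, 0]], "newtons": 20}}

```text
clock: 2.17
eef_pos: [575.0, 62.0, 131.5]
eef_rot: [-3.142, 0.0, 1.571]
wrist_force: [-1.0, -0.3, 0.3]
finger_gap: 47.3
finger_force: 20.0
```

{"method": "arm_command", "body": {"plan": [[-1, 0, 0, -0.01, 0], [-1, 0, 0, -0.02, 0], [-1, 0, 0, -0.025, 0], [-1, 0, 0, -0.02, 0], [-1, -0.02, -0.005, 0, 0], [-1, -0.032, -0.01, 0, 0], [-1, -0.032, -0.01, 0, 0], [-1, -0.032, -0.01, 0, 0], [-1, -0.032, -0.01, 0, 0], [-1, -0.032, -0.01, 0, 0], [-1, -0.032, -0.01, 0, 0], [-1, -0.032, -0.01, 0, 0], [-1, -0.032, -0.01, 0, 0], [-1, -0.032, -0.01, 0, 0], [-1, -0.032, -0.005, 0, 0], [-1, -0.032, 0, 0, 0], [-1, -0.016, 0, 0, 0], [-1, 0, 0, 0, 0], [-1, 0, 0, 0, 0]]}}

```text
clock: 4.55
eef_pos: [475.0, -325.2, 206.3]
eef_rot: [-3.141, -0.0, 1.571]
wrist_force: [-0.1, -0.5, -0.5]
finger_gap: 47.7
finger_force: 20.0
```

Run:
```python
from h import *
c=cam('wrist');cv2.imwrite('pics/w2.png',c['img']);np.savez('w2.npz',P=cloud(c))
s=cam('side')
a=np.vstack([c['img'],s['img']]);cv2.imwrite('pics/ws.png',cv2.resize(np.hstack([c['img'],s['img']]),(800,300)))
```

```text
(no output)
```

View pics/w2.png

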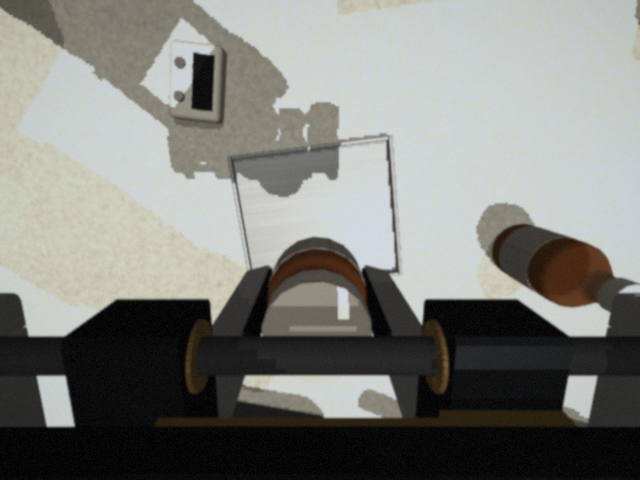

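The tray rim corners are at (232,157), (388,136) and (398,272). The jar is held upright between the fingers.

Run:
```python
from h import *
c=cam('wrist');q=onplane(c,[(232,157),(388,136),(399,272)],14);print(q,'c',(q[0]+q[2])/2, np.linalg.norm(q[1]-q[0]),np.linalg.norm(q[2]-q[1]))
```

```text
[[ 388.82213986 -260.32713775   14.        ]
 [ 547.67561108 -239.51920015   14.        ]
 [ 566.61600845 -383.9131215    14.        ]] c [ 477.71907416 -322.12012962   14.        ] 160.21047277631078 145.63084554571788
```

{"method": "arm_command", "body": {"plan": [[-1, 0.001, 0.001, 0.02, 0], [-1, 0, 0, 0.03, 0], [-1, 0, 0, 0.03, 0], [-1, 0, 0, 0.03, 0], [-1, 0, 0, 0.03, 0], [-1, 0, 0, 0.02, 0], [-1, 0, 0, 0.01, 0], [-1, 0, 0, 0.006, 0], [-1, 0, 0, 0.004, 0], [-1, 0, 0, 0.003, 0], [-1, 0, 0, 0.002, 0], [-1, 0, 0, 0, 0], [-1, 0, 0, 0, 0]]}}

```text
clock: 6.32
eef_pos: [476.1, -325.1, 21.6]
eef_rot: [3.141, 0.0, 1.571]
wrist_force: [0.1, -0.2, -1.1]
finger_gap: 47.4
finger_force: 20.0
```

{"method": "arm_command", "body": {"plan": [[-1, 0, 0, 0.001, 0], [-1, 0, 0, 0.001, 0], [-1, 0, 0, 0.0005, 0], [-1, 0, 0, 0.0005, 0], [-1, 0, 0, 0, 0]]}}

```text
clock: 6.95
eef_pos: [476.0, -325.0, 18.6]
eef_rot: [-3.142, 0.0, 1.571]
wrist_force: [-0.5, 0.0, 1.1]
finger_gap: 47.6
finger_force: 20.0
```

{"method": "arm_command", "body": {"plan": [[0.6, 0, 0, 0, 0], [0.6, 0, 0, 0, 0], [0.6, 0, 0, 0, 0], [0.6, 0, 0, 0, 0], [0.6, 0, 0, 0, 0], [0.6, 0, 0, -0.01, 0], [0.6, 0, 0, -0.02, 0], [0.6, 0, 0, -0.04, 0], [0.6, 0, 0, -0.05, 0], [0.6, 0, 0, -0.05, 0], [0.6, 0, 0, -0.03, 0], [0.6, 0, 0, 0, 0]]}}

```text
clock: 8.45
eef_pos: [476.6, -325.4, 221.3]
eef_rot: [3.138, 0.003, 1.571]
wrist_force: [0.8, -0.2, -1.2]
finger_gap: 74.8
finger_force: 0.0
```

Run:
```python
from h import *
s=cam('side');cv2.imwrite('pics/s2.png',cv2.resize(s['img'][260:460,260:500],None,fx=2,fy=2))
print(manip.read_state()['finger_gap'])
P=cloud(s);z=P[...,2];m=(z>55)&(z<82)&(abs(P[...,0]-476)<60)&(abs(P[...,1]+325)<60);print(P[m].mean(0),z[m].max())
```

```text
75.10074237527405
[ 471.74817711 -330.51985376   69.15774433] 73.98183800479455
```

View pics/s2.png

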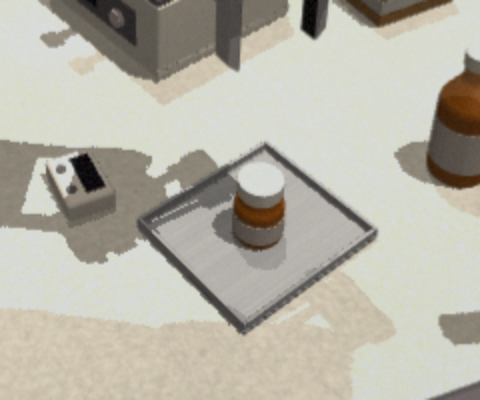

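The jar stands upright in the tray, at (260,205) in the crop. Next I go above the pull and turn the gripper.

{"method": "arm_command", "body": {"plan": [[0.6, 0.02, -0.003, 0, 0], [0.6, 0.04, -0.003, 0, 0], [0.6, 0.045, -0.003, 0, 0], [0.6, 0.045, 0, 0, 0], [0.6, 0.045, 0, 0, 0], [0.6, 0.045, 0, 0, 0], [0.6, 0.045, 0, 0, 0], [0.6, 0.04, 0, 0, 0], [0.6, 0.021, 0, 0, 0], [0.6, 0, 0, 0, 0.18], [0.6, 0, 0, 0, 0.18], [0.6, 0, 0, 0, 0.18], [0.6, 0, 0, 0, 0.18], [0.6, 0, 0, 0, 0.18], [0.6, 0, 0, 0, 0.18], [0.6, 0, 0, 0, 0.18], [0.6, 0, 0, 0, 0.186], [0.6, 0, 0, 0, 0], [0.6, 0, 0, 0, 0]]}}

```text
clock: 10.88
eef_pos: [466.7, 21.0, 217.8]
eef_rot: [-3.141, 0.001, 0.129]
wrist_force: [-0.3, -0.1, 0.7]
finger_gap: 75.4
finger_force: 0.0
```

Run:
```python
from h import *
c=cam('wrist');cv2.imwrite('pics/w3.png',c['img']);st=manip.read_state();print(st['eef_pos'],st['eef_rot'],st['joints'],c['eye'])
```

```text
[466.81511776  20.98691722 218.00821861] [-3.14148232e+00  7.53967438e-04  1.28319664e-01] [-3.34701109e-02  1.04084981e-01  1.72645590e+00 -1.29973038e-05
  1.31181366e+00  1.40900993e+00] [532.76348909  29.74065463 396.97360819]
```

View pics/w3.png

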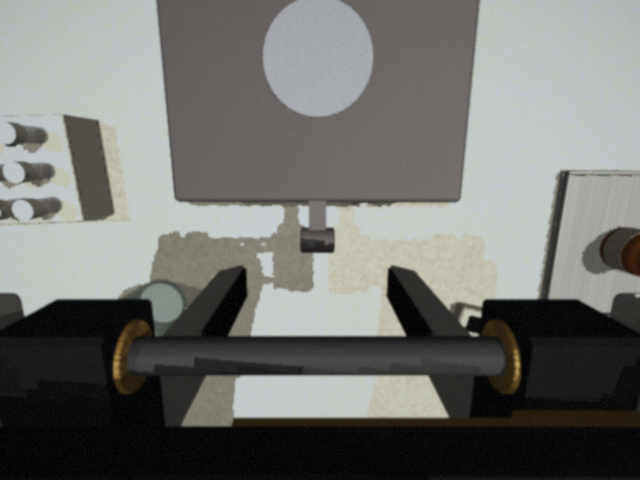

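The barrel is at (317,239), the lid's front edge is level in the image at row 200, and the beaker is at (160,300).

Run:
```python
from h import *
c=cam('wrist');q=onplane(c,[(317,239),(302,240),(334,240),(175,201),(462,201)],119)
st=manip.read_state();Rm=R.from_euler('xyz',st['eef_rot']).as_matrix()
print(q);print('tool',(q-st['eef_pos'])@Rm)
print('beaker rim',(onplane(c,[(160,300)],95)-st['eef_pos'])@Rm)
P=cloud(c);z=P[...,2];m=(z>100)&(z<130);m[:228]=0;m[252:]=0;m[:,:298]=0;m[:,338:]=0
p=P[m];print(p.mean(0),(p.min(0)+p.max(0))/2,((p.mean(0)-st['eef_pos'])@Rm))
```

```text
[[467.49205383  21.00707117 119.        ]
 [465.11466148  32.94301047 119.        ]
 [468.42638605   7.25276805 119.        ]
 [483.71256508 135.97984915 119.        ]
 [512.62981858 -88.39979216 119.        ]]
tool [[ 6.83570838e-01  9.47066804e-02  9.91364389e+01]
 [-1.55368774e-01 -1.20467437e+01  9.91382408e+01]
 [-1.40242201e-01  1.38560715e+01  9.91353156e+01]
 [ 3.14050638e+01 -1.11878659e+02  9.91331388e+01]
 [ 3.15297547e+01  1.14356650e+02  9.91075941e+01]]
beaker rim [[ -62.43875112 -143.50895492  123.18530802]]
[467.21284542  21.03456984 119.5689263 ] [466.18643543  20.92841205 117.50836649] [4.09838233e-01 3.18319682e-02 9.85676613e+01]
```

{"method": "arm_command", "body": {"plan": [[0.6, 0.0005, 0, 0.02, 0], [0.6, 0, 0, 0.03, 0], [0.6, 0, 0, 0.03, 0], [0.6, 0, 0, 0.025, 0], [0.6, 0, 0, 0.015, 0], [0.6, 0, 0, 0.006, 0], [0.6, 0, 0, 0, 0], [0.6, 0, 0, 0, 0], [-1, 0, 0, 0, 0], [-1, 0, 0, 0, 0], [-1, 0, 0, 0, 0], [-1, 0, 0, 0, 0], [-1, 0, 0, 0, 0], [-1, 0, 0, 0, 0], [-1, 0, 0, 0, 0]], "newtons": 15}}

```text
clock: 12.85
eef_pos: [467.5, 20.8, 92.4]
eef_rot: [3.141, 0.0, 0.125]
wrist_force: [-0.5, -6.1, 0.1]
finger_gap: 27.8
finger_force: 15.0
```

Run:
```python
import numpy as np
t=np.r_[np.arange(0,1.0401,0.04)];x=242*(1-np.cos(t));z=242*np.sin(t)
for a,b,c in zip(t[1:],np.diff(x),np.diff(z)): print(round(a,2),round(b/1000,4),round(-c/1000,4))
```

```text
0.04 0.0002 -0.0097
0.08 0.0006 -0.0097
0.12 0.001 -0.0096
0.16 0.0014 -0.0096
0.2 0.0017 -0.0095
0.24 0.0021 -0.0094
0.28 0.0025 -0.0094
0.32 0.0029 -0.0092
0.36 0.0032 -0.0091
0.4 0.0036 -0.009
0.44 0.0039 -0.0088
0.48 0.0043 -0.0087
0.52 0.0046 -0.0085
0.56 0.005 -0.0083
0.6 0.0053 -0.0081
0.64 0.0056 -0.0079
0.68 0.0059 -0.0076
0.72 0.0062 -0.0074
0.76 0.0065 -0.0071
0.8 0.0068 -0.0069
0.84 0.0071 -0.0066
0.88 0.0073 -0.0063
0.92 0.0076 -0.006
0.96 0.0078 -0.0057
1.0 0.008 -0.0054
1.04 0.0082 -0.0051
```

{"method": "arm_command", "body": {"plan": [[-1, 0.0002, 0, -0.0097, 0], [-1, 0.0006, 0, -0.0097, 0], [-1, 0.001, 0, -0.0096, 0], [-1, 0.0014, 0, -0.0096, 0], [-1, 0.0017, 0, -0.0095, 0], [-1, 0.0021, 0, -0.0094, 0], [-1, 0.0025, 0, -0.0094, 0], [-1, 0.0029, 0, -0.0092, 0], [-1, 0.0032, 0, -0.0091, 0], [-1, 0.0036, 0, -0.009, 0], [-1, 0, 0, 0, 0]]}}

```text
clock: 14.22
eef_pos: [486.8, 23.2, 187.0]
eef_rot: [3.141, -0.0, 0.125]
wrist_force: [0.6, -6.1, -1.2]
finger_gap: 27.7
finger_force: 15.0
```

{"method": "arm_command", "body": {"plan": [[-1, 0.0039, 0, -0.0088, 0], [-1, 0.0043, 0, -0.0087, 0], [-1, 0.0046, 0, -0.0085, 0], [-1, 0.005, 0, -0.0083, 0], [-1, 0.0053, 0, -0.0081, 0], [-1, 0.0056, 0, -0.0079, 0], [-1, 0.0059, 0, -0.0076, 0], [-1, 0.0062, 0, -0.0074, 0], [-1, 0.0065, 0, -0.0071, 0], [-1, 0.0068, 0, -0.0069, 0], [-1, 0, 0, 0, 0]]}}

```text
clock: 15.6
eef_pos: [540.7, 30.1, 266.1]
eef_rot: [3.141, -0.0, 0.125]
wrist_force: [1.6, -4.7, -1.4]
finger_gap: 28.0
finger_force: 15.0
```

Run:
```python
from h import *
s=cam('side');cv2.imwrite('pics/s3.png',cv2.resize(s['img'][60:300,180:500],None,fx=2,fy=2))
```

```text
(no output)
```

View pics/s3.png

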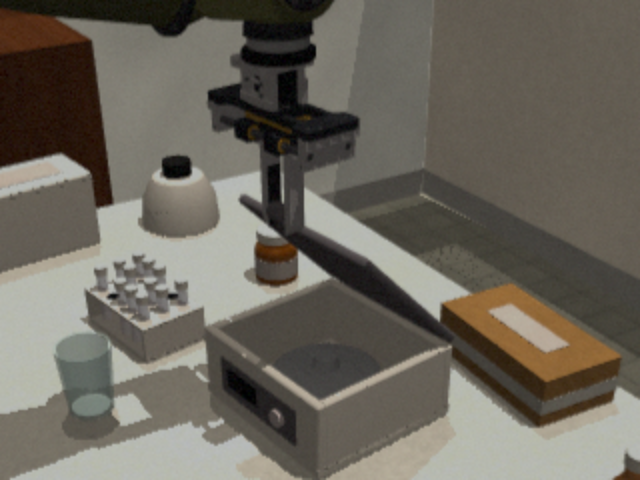

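The lid is up about 0.8 rad, with the pull pinched at (290,225) in the crop. I'll continue past the balance point, hold there, and come back.

{"method": "arm_command", "body": {"plan": [[-1, 0.0071, 0, -0.0066, 0], [-1, 0.0073, 0, -0.0063, 0], [-1, 0.0076, 0, -0.006, 0], [-1, 0.0078, 0, -0.0057, 0], [-1, 0.008, 0, -0.0054, 0], [-1, 0.0041, 0, -0.0026, 0], [-1, 0, 0, 0, 0], [-1, 0, 0, 0, 0], [-1, 0, 0, 0, 0]]}}

```text
clock: 16.77
eef_pos: [581.9, 35.4, 298.4]
eef_rot: [3.142, 0.0, 0.125]
wrist_force: [3.5, -3.7, -4.8]
finger_gap: 27.4
finger_force: 15.0
```

Run:
```python
from h import *
p=manip.read_state()['eef_pos'];print(p,np.arctan2(p[2]-92,242-np.linalg.norm(p[:2]-[467.5,20.8])))
for n in('side','scene'):
    P=cloud(cam(n)); u=np.array([np.cos(.125),np.sin(.125)]); h=np.array([707.6,51]);
    r=(P[...,:2]-h)@u; y=(P[...,:2]-h)@np.array([-u[1],u[0]]); z=P[...,2]-111
    m=(abs(y)<110)&(abs(y)>50)&(r<-20)&(r>-130)&(z>60)&(z<200)
    a=np.polyfit(r[m],z[m],1) if m.sum()>50 else None; print(n,m.sum(),a,np.arctan(-a[0]) if a is not None else '')
```

```text
[581.86425802  35.3960009  298.3899565 ] 1.0202002808588693
side 971 [ -1.71776003 -25.69236576] 1.0436026260107998
scene 3878 [-1.61815412  8.40026561] 1.0172551690119311
```

{"method": "arm_command", "body": {"plan": [[-1, -0.0041, 0, 0.0026, 0], [-1, -0.008, 0, 0.0054, 0], [-1, -0.0078, 0, 0.0057, 0], [-1, -0.0076, 0, 0.006, 0], [-1, -0.0073, 0, 0.0063, 0], [-1, -0.0071, 0, 0.0066, 0], [-1, -0.0068, 0, 0.0069, 0], [-1, 0, 0, 0, 0], [-1, 0, 0, 0, 0], [-1, 0, 0, 0, 0], [-1, 0, 0, 0, 0], [-1, 0, 0, 0, 0], [-1, 0, 0, 0, 0]]}}

```text
clock: 18.5
eef_pos: [533.0, 29.1, 259.3]
eef_rot: [3.141, 0.0, 0.125]
wrist_force: [-1.5, -5.6, 2.6]
finger_gap: 27.8
finger_force: 15.0
```

Run:
```python
from h import *
st=manip.read_state();p=st['eef_pos'];print(p,st['finger_force'],np.arctan2(p[2]-92,242-np.linalg.norm(p[:2]-[467.5,20.8])))
for n in('side','scene'):
    c=cam(n);P=cloud(c); u=np.array([np.cos(.125),np.sin(.125)]); h=np.array([707.6,51]);
    r=(P[...,:2]-h)@u; y=(P[...,:2]-h)@np.array([-u[1],u[0]]); z=P[...,2]-111
    m=(abs(y)<110)&(abs(y)>50)&(r<-40)&(r>-150)&(z>40)&(z<200)
    a=np.polyfit(r[m],z[m],1); print(n,m.sum(),np.arctan(-a[0]))
    cv2.imwrite(f'pics/f_{n}.png',c['img'])
```

```text
[533.02041163  29.13047522 259.30394597] 15.00002771615982 0.7602089379684244
side 157 0.789072830494903
scene 3946 0.7618299491081234
```

View pics/f_side.png

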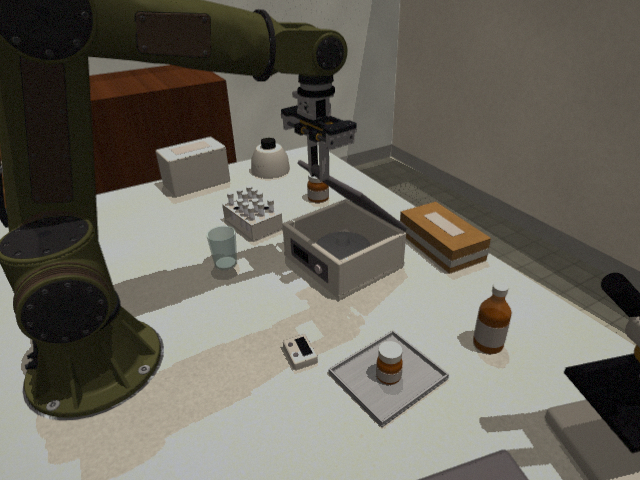

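The lid is held at about 0.76 rad, with the pull pinched at (318,165). The jar stands upright in the tray at (389,362), and nothing else has moved.

```bash
python3 -c "
from cell import ticket;print(ticket.sign_off())"
```

```text
the job is handed in; nothing more can be done
None
```

The job is handed in (sign-off gave no verdict): the jar stands upright in the tray, and the lid went to about 1.02 rad, was eased back, and is held pinched at about 0.76 rad.

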